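# Return bench items to their matching holders

## Robot

A 7-joint arm with a two-finger parallel gripper is mounted at the origin on a cart in front of the work surface, level with it; the furniture and walls round the work are solid. World frame = base frame: x ahead of the robot, y to its left, z up, the work surface at z = 0. Lengths are in mm, angles in rad, forces in N, time in s.
With the tool pointing down it reaches from about 400 to 875 mm from the base axis. Payload 4.4 kg.
Tool frame: the origin (TCP) lies midway between the tips of the shut fingers; the grasp point (between the pads) lies ctrl.grip_depth behind it (ctrl.grip_depth is the distance from the TCP to the grasp point, in mm); z points along the fingers, y is the line along which they close (so a half turn about z gives the same grasp; the last joint's range is limited). The gripper opens to 85 mm and grips with 20 to 120 N. Pads are 22 mm wide; open, the fingers measure 114 mm over their backs; the gripper's body (76 mm by 85 mm) begins 54 mm behind the grasp point. The pads swing forward as they close: fully open they stand 13 mm farther back than shut.
Start: joints at [1.138, 0.628, 0.038, 1.517, -0.027, 0.996, -0.02], TCP at [233.138, -606.766, 231.313] pointing down, gripper open.
Joint ranges: [-3.06, 3.06], [-0.37, 2.12], [-1.25, 1.32], [0.18, 2.47], [-1.1, 4.24], [0.23, 1.98], [-2.94, 2.94]. Speed limits (rad/s): [2.57, 2.57, 3.14, 3.14, 3.14, 3.14, 3.14].

## Interface

Orientations are given as [roll, pitch, yaw] about the fixed x, y, z axes, in that order (R = Rz(yaw) Ry(pitch) Rx(roll)).
In Python, from cell import ctrl gives the robot as it stands.
- The arm moves only by the tool carry_out, never from a script. Its argument "deltas" is one flat list of numbers, 7 for each row, row after row: the turn, a rotation vector about the tool's x, y, z in degrees, then the shift along the tool's x, y, z in m, then the closure, from -1 (fully open) to 1 (shut). In form: [wx, wy, wz, dx, dy, dz, claw, wx, wy, wz, dx, dy, dz, claw, ...]. A call has 1 to 12 rows; each row shifts and turns the commanded pose from where the row before left it, along the tool's axes as they then stand; what a row does not reach is not made up. A row lasts 1/8 s, in which the tool goes at most 62.5 mm and 10.7 degrees, less where a joint would pass 70% of its speed; a pose out of reach is approached as far as the arm can. A call with a gripper value outside its range is refused whole. The fingers move at their own pace and stop on an object; the grip force is fixed at half the most. Time passes only in rows, so rows that do not move let the fingers close. It gives the time, the measured TCP pose, the force, the opening and the grip force at its end, in the units of the state.
- ctrl.read_state(): the state, without advancing time (a new reading comes with each control period).
- ctrl.get_image(name): name is "scene" or "top"; returns the picture (420x560x3 uint8, red, green, blue); there is no depth.
- ctrl.calibration(name): a dict with "mtx" (3x3 intrinsics, pixels), "R" (3x3) and "t" (3): a world point X has camera coordinates R X + t. Camera axes: x right, y down, z forward; pixel columns grow to the right and rows downward; lengths in mm; the calibration is good to about 2 mm. A picture is of the moment at which its call begins. calibration takes no time and is no camera call.
- ctrl.finish_job(): hands the job in; it is judged then, once.
The state is a dict: "clock": time; "qpos": joint angles; "qd": joint speeds; "tau": joint torques, N m; "eef_pos": TCP position; "tool_rot": TCP orientation; "force": force on the tool from outside, world axes, zero at the start; "torque": the same for the moment, N m; "width": finger opening in mm; "gripper_force": force on a finger pad.
Only numpy, scipy, OpenCV 4.12 (cv2) and the standard library are available. Lean on these libraries where they do the work, as an engineer would, in place of code of your own. Each camera call takes 0.05 s, during which the arm holds its last target. There are 200 camera calls.

## Task

Tidy the bench: stand the orange-capped bottle, the small glass vial, the flat grey case and the white timer each in the white holder whose opening matches its footprint in shape and size, resting on the holder's floor. Keep all four the right way up all along, and let go of them.

Things in the scene. Friction and masses are not known exactly. Their poses are not given: they have to be found in the camera images.
- buffer_bottle: Round bottle with an orange screw cap, loose, standing. Body 60 mm diameter with straight sides up to about 90 mm, 122 mm tall overall, cap 39 mm diameter, about 0.27 kg. Origin: centre of the underside; z up.
- vial: Small clear glass vial with a ribbed white cap, loose, standing. Body 25 mm diameter with straight sides up to about 40 mm, cap 16 mm diameter, 56 mm tall overall, about 22 g. Origin: centre of the underside; z up.
- flat_case: Flat dark grey rectangular plastic case, clasped shut, loose, lying on the bench. 46 mm along its x (from -24 to +22 mm; a flat clasp on one long side makes it look 52 mm wide but cannot be felt), 92 mm along its y, 18 mm high, about 60 g; grasp it across the 46 mm side. Origin: on the underside, 1 mm off the middle; z up. Either way round is good.
- bench_timer: White digital timer standing on its edge, loose. Solid 16 mm thick (x from -7 to +9 mm), 62 mm wide along its y, 60 mm tall, about 60 g; grasp it across its thickness (x). Origin: on the underside, in the middle of the width; z up. Either way round is good.
- wide_cup: White plastic round holder, the larger of the two cups, fixed to the bench. Opening 78 mm diameter, wall 4 mm thick, rim 26 mm above the origin, floor 4 mm above the origin. Origin: centre of the underside, level with the bench; z up.
- narrow_cup: White plastic round holder, the smaller of the two cups, fixed to the bench. Opening 43 mm diameter, wall 4 mm thick, rim 22 mm above the origin, floor 4 mm above the origin. Origin: centre of the underside, level with the bench; z up.
- raised_tray: White plastic raised rectangular holder with the larger rectangular opening, fixed to the bench. Opening 70 mm along its x by 112 mm along its y, walls 4 mm thick; floor 26 mm and rim 31 mm above (fingertips kept 7 mm over the case's underside pass above the rim) the origin. What lies in it has its long side along the tray's y. Origin: centre of the underside, level with the bench; z up.
- slot_holder: White plastic narrow rectangular holder, fixed to the bench. Opening 34 mm along its x by 80 mm along its y, walls 4 mm thick; floor 4 mm and rim 22 mm above the origin. What stands in it has its width along the slot's y. Origin: centre of the underside, level with the bench; z up.
Things that resemble listed ones, but are neither listed nor needed, are in the scene too. What is shaped like the bench_timer but pink is not meant.

How it is judged:
By the outcome, as a careful person would: the job done as asked, in the order asked, and still so for the second after the job is handed in, with the robot touching nothing.
It also fails if it takes over 115 s, if anything falls off the work surface, if the arm or the gripper's body presses on something with over 40 N, if the wrist force passes 120 N, or if a joint passes its speed limit or range.

## Working session

There is one attempt and no reset: what is moved stays moved. The work goes in short steps, Python scripts to look and compute and a tool call to move; the robot and the scene stay as the last step left them, time stands still between calls to the robot, and variables do not carry over. Pictures are saved under pics/ and viewed, at most 14 in all, crops included, and the job is handed in when it is done.

Besides the shell and the picture viewer there is one more tool, called after "Emit:" in YAML: its name, and indented under it one key for each argument. carry_out: Moves the arm, as the interface text tells. Its arguments: {"type":"object","properties":{"deltas":{"type":"array"}},"required":["deltas"]}

```bash
mkdir -p pics; ls; python3 - <<'E'
from cell import ctrl
import cv2,numpy as np
print(ctrl.read_state(), ctrl.grip_depth)
for n in("scene","top"):
    im=ctrl.get_image(n); cv2.imwrite(f"pics/{n}0.png",im[:,:,::-1])
    c=ctrl.calibration(n);print(n,c, -np.array(c["R"]).T@np.array(c["t"]))
E
```

```text
pics
{'clock': 0.0, 'qpos': array([ 1.13818857,  0.62935443,  0.03846307,  1.518417  , -0.02698033,
        0.99629407, -0.02000357]), 'qd': array([-0.00011313, -0.00019185,  0.00125781, -0.00063577, -0.00111064,
        0.00062154, -0.00246824]), 'tau': array([-1.52585944e-03, -5.63413095e+01,  1.22581422e+00, -1.93448031e+01,
        1.09946533e-02,  1.05051047e-02,  6.39100293e-06]), 'eef_pos': array([ 232.88937308, -606.14831223,  230.36844322]), 'tool_rot': array([-3.13963918e+00,  5.62130982e-05,  3.66796754e-01]), 'force': array([-0.78783983, -0.05846378,  0.38819166]), 'torque': array([-0.02989365, -0.00496336, -0.02738651]), 'gripper_force': 0.0, 'width': 85.12442744369493} 18.700000000000003
scene {'mtx': array([[435.66572355,   0.        , 277.31290427],
       [  0.        , 435.66572355, 217.61117775],
       [  0.        ,   0.        ,   1.        ]]), 'R': array([[-0.62158728, -0.78311878,  0.01882072],
       [-0.56087694,  0.42815703, -0.70858917],
       [ 0.54685127, -0.45100612, -0.70537024]]), 't': array([374.66821631, 321.36355874, 781.53942293])} [-14.25141449 508.29471569 771.93785889]
top {'mtx': array([[422.64583325,   0.        , 274.10663196],
       [  0.        , 422.64583325, 215.34191583],
       [  0.        ,   0.        ,   1.        ]]), 'R': array([[ 0.04018366, -0.99918243, -0.00444265],
       [-0.97845026, -0.03844786, -0.20287153],
       [ 0.20253486,  0.01249903, -0.97919528]]), 't': array([  53.6524372 ,  580.83517061, 1042.46517828])} [ 355.02682965   62.9106372  1138.85026642]
```

View pics/scene0.png

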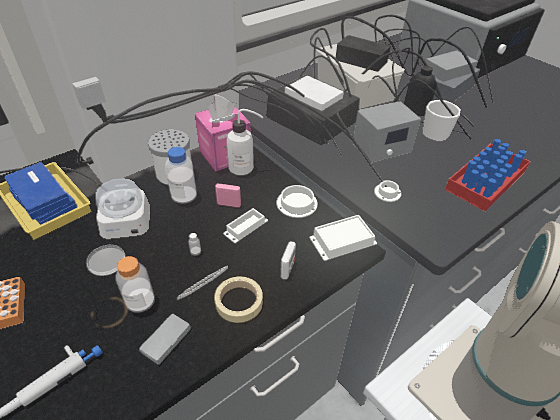

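View pics/top0.png

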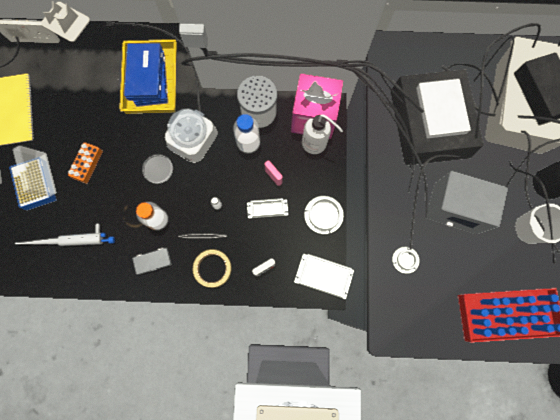

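The scene view shows the bottle (~133,285), vial (195,244), case (165,338), timer (288,260), wide cup (297,200), narrow cup (387,190), tray (343,237) and slot (246,225). In the top view they are at (151,214), (216,203), (152,261), (263,267), (323,214), (405,260), (324,276) and (268,208). I'll enlarge both.

```bash
python3 - <<'E'
import cv2
a=cv2.imread("pics/top0.png")[185:305,125:285]; cv2.imwrite("pics/t1.png",cv2.resize(a,None,fx=5,fy=5,interpolation=cv2.INTER_CUBIC))
a=cv2.imread("pics/top0.png")[185:305,270:430]; cv2.imwrite("pics/t2.png",cv2.resize(a,None,fx=5,fy=5,interpolation=cv2.INTER_CUBIC))
a=cv2.imread("pics/scene0.png")[225:370,110:310]; cv2.imwrite("pics/s1.png",cv2.resize(a,None,fx=4,fy=4,interpolation=cv2.INTER_CUBIC))
a=cv2.imread("pics/scene0.png")[170:270,215:415]; cv2.imwrite("pics/s2.png",cv2.resize(a,None,fx=4,fy=4,interpolation=cv2.INTER_CUBIC))
E
```

```text
(no output)
```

View pics/t1.png

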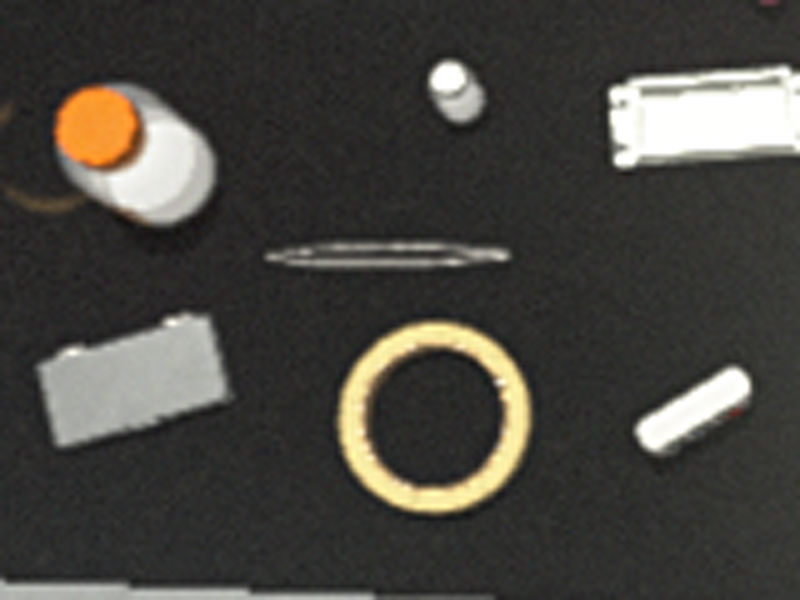

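View pics/t2.png

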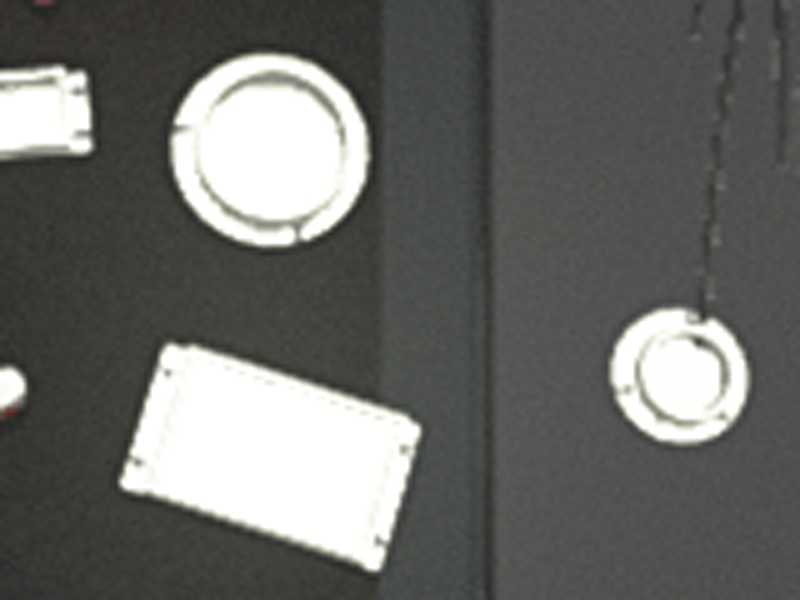

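View pics/s1.png

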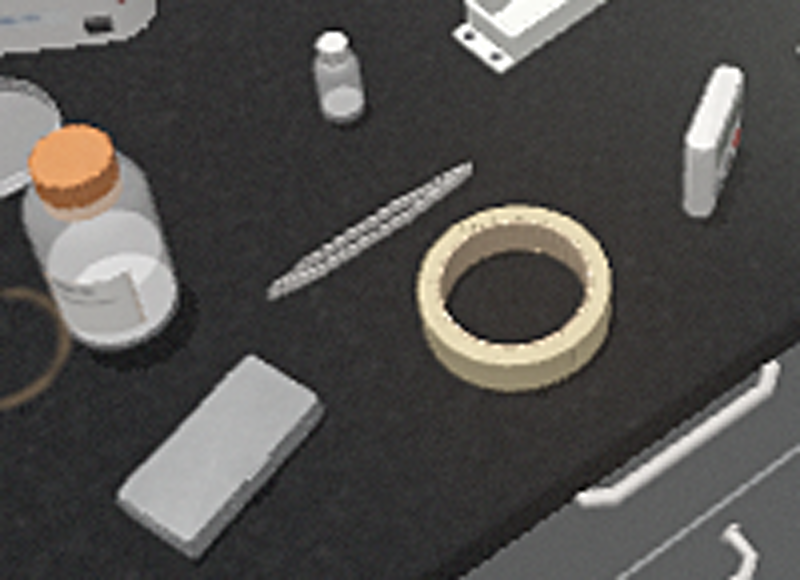

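View pics/s2.png

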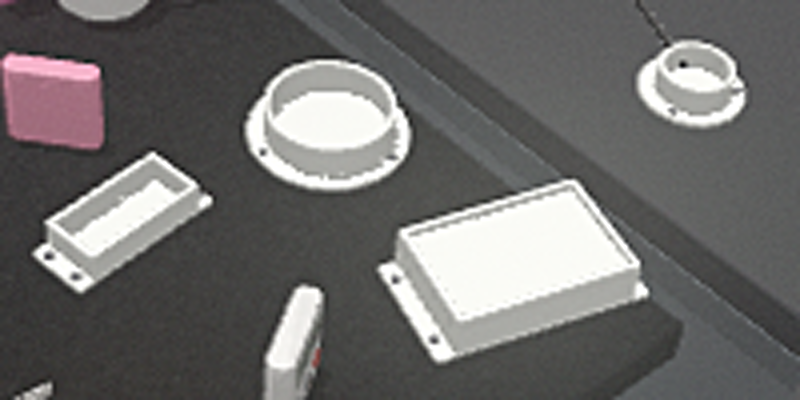

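The crops show everything clearly: bottle cap (t1 98,127), vial cap (449,77), case corners, timer top ends, both cups, the tray and the slot. Next I triangulate them from both views.

```bash
cat > h.py <<'E'
import numpy as np,cv2
from cell import ctrl
C={n:ctrl.calibration(n) for n in("scene","top")}
P={n:c["mtx"]@np.c_[c["R"],c["t"]] for n,c in C.items()}
CR={"t1":("top",125,185,5),"t2":("top",270,185,5),"s1":("scene",110,225,4),"s2":("scene",215,170,4)}
def px(c,x,y):
    n,u,v,k=CR[c]; return n,np.array([u+(x+.5)/k-.5,v+(y+.5)/k-.5])
def proj(n,X):
    p=P[n]@np.r_[X,1]; return p[:2]/p[2]
def tri(a,b):
    (n,p),(m,q)=px(*a),px(*b)
    X=cv2.triangulatePoints(P[n],P[m],p,q)[:,0]; X=X[:3]/X[3]
    return X,[np.linalg.norm(proj(n,X)-p),np.linalg.norm(proj(m,X)-q)]
def onz(a,z):
    n,p=px(*a); c=C[n]; d=c["R"].T@np.linalg.solve(c["mtx"],np.r_[p,1]); o=-c["R"].T@c["t"]
    return o+d*(z-o[2])/d[2]
E
python3 - <<'E'
from h import *
np.set_printoptions(precision=1,suppress=True)
pairs=dict(bottlecap=(("t1",98,127),("s1",75,152)),vialcap=(("t1",449,77),("s1",332,41)),
case1=(("t1",38,368),("s1",118,495)),case2=(("t1",210,318),("s1",250,357)),case3=(("t1",230,397),("s1",322,405)),case4=(("t1",58,447),("s1",195,545)),
timer=(("t1",692,408),("s1",714,105)),wide=(("t2",270,147),("s2",331,105)),narrow=(("t2",682,375),("s2",697,69)))
for k,(a,b) in pairs.items():
    X,e=tri(a,b); print(k,X,np.array(e))
for k,a,z in [("bottlecap t",("t1",98,127),122),("cap s",("s1",75,152),122),("bottle base s",("s1",125,308),0),("vial t",("t1",449,77),56),("vial s",("s1",332,41),56),("vialbase s",("s1",345,107),0),
 ("timer e1",("t1",648,437),60),("timer e2",("t1",740,375),60),("timer s1",("s1",697,145),60),("timer s2",("s1",730,72),60),("wide flange t",("t2",270,149),3),("wide rim t",("t2",270,147),26),("wide rim s",("s2",331,105),26),
 ("narrow flange t",("t2",680,376),3),("narrow rim t",("t2",682,375),22),("narrow rim s",("s2",697,69),22),
 ("tray flange t",("t2",272,457),3)]+[("tray rim s",("s2",*p),31) for p in[(398,232),(573,182),(638,265),(463,320)]]+[("tray fl t",("t2",*p),3) for p in[(170,345),(420,425),(375,570),(122,488)]]+[("slot rim s",("s2",*p),22) for p in[(47,222),(153,153),(198,187),(93,245)]]+[("slot fl t",("t1",*p),3) for p in[(612,88),(625,165),(812,72),(817,152)]]+[("case t",("t1",*p),18) for p in[(38,368),(210,318),(230,397),(58,447)]]+[("case s",("s1",*p),18) for p in[(118,495),(250,357),(322,405),(195,545)]]:
    print(k,onz(a,z))
E
```

```text
bottlecap [564.7 394.5 125.2] [0.5 0.7]
vialcap [613.5 235.1  55.9] [0.4 0.4]
case1 [455.3 448.3  19. ] [0.3 0.3]
case2 [486.9 361.7  13.8] [0.1 0.2]
case3 [444.6 347.1   9.6] [0.4 0.5]
case4 [413.3 432.6  17.1] [0.9 1.2]
timer [444.2  98.9  61. ] [0.4 0.5]
wide [593.  -55.9  28.8] [0.3 0.3]
narrow [ 479.2 -276.1   22.5] [0.6 0.6]
bottlecap t [566.2 396.7 122. ]
cap s [566.5 393.2 122. ]
bottle base s [562.4 396.1   0. ]
vial t [614.1 235.8  56. ]
vial s [612.7 234.6  56. ]
vialbase s [611.9 234.   -0. ]
timer e1 [429.5 121.2  60. ]
timer e2 [462.8  75.9  60. ]
timer s1 [428.1 122.4  60. ]
timer s2 [457.1  75.6  60. ]
wide flange t [597.9 -58.2   3. ]
wide rim t [594.1 -55.7  26. ]
wide rim s [594.6 -58.5  26. ]
narrow flange t [ 482.1 -279.9    3. ]
narrow rim t [ 480.6 -275.3   22. ]
narrow rim s [ 478.3 -277.6   22. ]
tray flange t [430.3 -62.    3. ]
tray rim s [481.1 -13.7  31. ]
tray rim s [ 447.7 -126.9   31. ]
tray rim s [ 376.3 -107.1   31. ]
tray rim s [407.6   3.1  31. ]
tray fl t [487.9  -6.2   3. ]
tray fl t [ 450.4 -140.7    3. ]
tray fl t [ 373.4 -117.2    3. ]
tray fl t [410.8  17.3   3. ]
slot rim s [621.1 141.5  22. ]
slot rim s [631.1  55.8  22. ]
slot rim s [590.1  51.8  22. ]
slot rim s [588.9 130.5  22. ]
slot fl t [624.1 153.7   3. ]
slot fl t [581.  144.3   3. ]
slot fl t [637.5  43.6   3. ]
slot fl t [592.4  39.3   3. ]
case t [455.9 449.2  18. ]
case t [486.1 360.3  18. ]
case t [444.6 345.8  18. ]
case t [414.8 434.2  18. ]
case s [455.5 447.8  18. ]
case s [484.3 362.7  18. ]
case s [438.7 348.3  18. ]
case s [410.9 431.3  18. ]
```

The triangulated heights agree with the given sizes: bottle cap 125, vial 56, timer 61, and cup rims 28.8 and 22.5. All the places are within reach too. First I turn the wrist to yaw of about 100°, and then travel.

Emit:
carry_out:
  deltas: [0,0,-9.9,0,0,0,-1,0,0,-9.9,0,0,0,-1,0,0,-9.9,0,0,0,-1,0,0,-9.9,0,0,0,-1,0,0,-9.9,0,0,0,-1,0,0,-9.9,0,0,0,-1,0,0,-9.9,0,0,0,-1,0,0,-9.9,0,0,0,-1,0,0,0,0,0,0,-1]

```text
clock: 1.23
eef_pos: [232.8, -606.6, 230.8]
tool_rot: [3.141, -0.001, 1.747]
force: [0.7, 0.5, -0.3]
width: 85.5
gripper_force: 0.0
```

```bash
cat > plan.py <<'E'
import sys,math,numpy as np
from cell import ctrl
from scipy.spatial.transform import Rotation as Ro
s=ctrl.read_state(); p=np.array(s["eef_pos"]); R=Ro.from_euler("xyz",s["tool_rot"]).as_matrix()
print("t%.2f"%s["clock"],p.round(1),"yaw%.1f"%math.degrees(s["tool_rot"][2]),"w%.1f F%.0f"%(s["width"],s["gripper_force"]),"f",s["force"].round(1),"q",s["qpos"].round(2))
for a in sys.argv[1:]:      # x,y,z,yaw,n rows: the turn is done after the shift
    x,y,z,yaw,n=map(float,a.split(",")); d=np.array([x,y,z])-p
    Rg=Ro.from_euler("xyz",[math.pi,0,math.radians(yaw)]).as_matrix()
    print(a,"per row m",(R.T@d/n/1000).round(4),"turn deg",np.degrees(Ro.from_matrix(R.T@Rg).as_rotvec()).round(1)); p=p+d; R=Rg
E
python3 plan.py 420,-330,231,100,7 520,0,220,100,7 565,395,220,100,8 565,395,54,100,4
```

```text
t1.23 [ 232.8 -606.6  230.8] yaw100.1 w85.5 F0 f [ 0.7  0.5 -0.3] q [ 1.36  0.65 -0.34  1.51  0.23  1.03  1.14]
420,-330,231,100,7 per row m [0.0342 0.0333 0.    ] turn deg [ 0.  -0.1  0.1]
520,0,220,100,7 per row m [0.0439 0.0223 0.0016] turn deg [0. 0. 0.]
565,395,220,100,8 per row m [0.0476 0.0141 0.    ] turn deg [0. 0. 0.]
565,395,54,100,4 per row m [ 0.     -0.      0.0415] turn deg [0. 0. 0.]
```

Emit:
carry_out:
  deltas: [0,0,0,0.034,0.033,0,-1,0,0,0,0.034,0.033,0,-1,0,0,0,0.034,0.033,0,-1,0,0,0,0.034,0.033,0,-1,0,0,0,0.034,0.033,0,-1,0,0,0,0.034,0.033,0,-1,0,0,0,0.034,0.033,0,-1,0,0,0,0.044,0.022,0.001,-1,0,0,0,0.044,0.022,0.001,-1,0,0,0,0.044,0.022,0.001,-1,0,0,0,0,0,0,-1]

```text
clock: 2.6
eef_pos: [461.2, -185.4, 228.6]
tool_rot: [3.14, -0.002, 1.754]
force: [-0.7, -0.7, 0.6]
width: 85.5
gripper_force: 0.0
```

```bash
python3 plan.py 520,0,220,100,4 565,395,220,100,7
```

```text
t2.60 [ 461.2 -185.4  228.6] yaw100.5 w85.5 F0 f [-0.7 -0.7  0.6] q [ 0.6   0.44 -0.38  1.93  0.22  0.81  0.28]
520,0,220,100,4 per row m [0.0429 0.0229 0.0022] turn deg [ 0.1 -0.1  0.5]
565,395,220,100,7 per row m [0.0545 0.0161 0.    ] turn deg [0. 0. 0.]
```

Emit:
carry_out:
  deltas: [0,0,0,0.043,0.023,0.002,-1,0,0,0,0.043,0.023,0.002,-1,0,0,0,0.043,0.023,0.002,-1,0,0,0,0.043,0.023,0.002,-1,0,0,0,0.0545,0.016,0,-1,0,0,0,0.0545,0.016,0,-1,0,0,0,0.0545,0.016,0,-1,0,0,0,0.0545,0.016,0,-1,0,0,0,0.0545,0.016,0,-1,0,0,0,0.0545,0.016,0,-1,0,0,0,0.0545,0.016,0,-1,0,0,0,0,0,0,-1]

```text
clock: 4.1
eef_pos: [560.8, 396.3, 219.5]
tool_rot: [-3.141, -0.004, 1.752]
force: [-1.6, -1.2, -0.1]
width: 85.3
gripper_force: 0.0
```

```bash
python3 plan.py 565,395,150,100,2 565,395,54,100,4
```

```text
t4.10 [560.8 396.3 219.5] yaw100.4 w85.3 F0 f [-1.6 -1.2 -0.1] q [-0.46  0.72 -0.36  1.41  0.27  1.06 -0.69]
565,395,150,100,2 per row m [-0.0012  0.002   0.0348] turn deg [-0.  -0.2  0.4]
565,395,54,100,4 per row m [ 0.    -0.     0.024] turn deg [0. 0. 0.]
```

Emit:
carry_out:
  deltas: [0,0,0,-0.001,0.002,0.035,-1,0,0,0,-0.001,0.002,0.035,-1,0,0,0,0,0,0.024,-1,0,0,0,0,0,0.024,-1,0,0,0,0,0,0.024,-1,0,0,0,0,0,0.012,-1,0,0,0,0,0,0.011,-1,0,0,0,0,0,0,-1]

```text
clock: 5.1
eef_pos: [566.7, 389.0, 54.9]
tool_rot: [-3.141, 0.001, 1.748]
force: [0.8, 0.1, -0.2]
width: 85.5
gripper_force: 0.0
```

```bash
python3 plan.py; python3 - <<'E'
from h import *
a=ctrl.get_image("scene")[:,:,::-1][160:360,60:320]; b=ctrl.get_image("top")[:,:,::-1][150:290,90:272]
f=lambda i:cv2.resize(i,(390,300),interpolation=cv2.INTER_CUBIC)
cv2.imwrite("pics/g1.png",np.hstack([f(a),f(b)]))
E
```

```text
t5.10 [566.7 389.   54.9] yaw100.2 w85.5 F0 f [ 0.8  0.1 -0.2] q [-0.47  0.9  -0.3   1.52  0.34  0.77 -0.74]
```

View pics/g1.png

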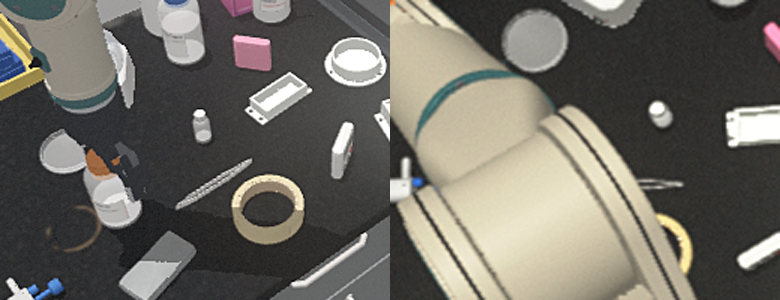

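The bottle (left half, around 112,190) stands upright between the fingers. I shift 6 mm along tool x to centre it, then close.

Emit:
carry_out:
  deltas: [0,0,0,0.006,-0.001,0.001,-1,0,0,0,0,0,0,0,0,0,0,0,0,0,1,0,0,0,0,0,0,1,0,0,0,0,0,0,1,0,0,0,0,0,0,1,0,0,0,0,0,0,1]

```text
clock: 6.08
eef_pos: [565.3, 396.1, 55.2]
tool_rot: [3.14, -0.001, 1.749]
force: [-0.4, 0.6, 4.9]
width: 58.1
gripper_force: 64.5
```

```bash
python3 plan.py 565,395,160,100,5 594.5,-57,160,100,10
```

```text
t6.08 [565.3 396.1  55.2] yaw100.2 w58.1 F65 f [-0.4  0.6  4.9] q [-0.48  0.9  -0.3   1.52  0.34  0.77 -0.75]
565,395,160,100,5 per row m [-0.0002 -0.0001 -0.021 ] turn deg [ 0.1 -0.1  0.2]
594.5,-57,160,100,10 per row m [-0.045  -0.0049 -0.    ] turn deg [0. 0. 0.]
```

Emit:
carry_out:
  deltas: [0,0,0,0,0,-0.015,1,0,0,0,0,0,-0.03,1,0,0,0,0,0,-0.03,1,0,0,0,0,0,-0.03,1,0,0,0,-0.02,-0.002,0,1,0,0,0,-0.043,-0.005,0,1,0,0,0,-0.043,-0.005,0,1,0,0,0,-0.043,-0.005,0,1,0,0,0,-0.043,-0.005,0,1,0,0,0,-0.043,-0.005,0,1,0,0,0,-0.043,-0.005,0,1,0,0,0,-0.043,-0.005,0,1]

```text
clock: 7.58
eef_pos: [583.1, 69.0, 157.6]
tool_rot: [-3.137, 0.001, 1.748]
force: [0.6, 0.0, -2.9]
width: 58.0
gripper_force: 64.8
```

Emit:
carry_out:
  deltas: [0,0,0,-0.043,-0.005,0,1,0,0,0,-0.043,-0.005,0,1,0,0,0,-0.03,-0.003,0,1,0,0,0,0,0,0,1,0,0,0,0,0,0,1]

```text
clock: 8.2
eef_pos: [591.4, -43.8, 158.2]
tool_rot: [-3.139, -0.001, 1.749]
force: [1.3, 0.6, -2.2]
width: 58.2
gripper_force: 64.8
```

```bash
python3 plan.py 594.5,-57,160,100,1 594.5,-57,60,100,5
```

```text
t8.20 [591.4 -43.8 158.2] yaw100.2 w58.2 F65 f [ 1.3  0.6 -2.2] q [ 0.27  0.66 -0.39  1.74  0.33  0.8  -0.1 ]
594.5,-57,160,100,1 per row m [-0.0136  0.0007 -0.0018] turn deg [-0.1 -0.1  0.2]
594.5,-57,60,100,5 per row m [ 0.   -0.    0.02] turn deg [0. 0. 0.]
```

Emit:
carry_out:
  deltas: [0,0,0,-0.0135,0.001,0,1,0,0,0,0,0,0,1,0,0,0,0,0,0.03,1,0,0,0,0,0,0.03,1,0,0,0,0,0,0.015,1,0,0,0,0,0,0,1]

```text
clock: 8.95
eef_pos: [595.7, -56.3, 83.5]
tool_rot: [-3.14, -0.001, 1.75]
force: [0.7, 0.7, -1.7]
width: 58.3
gripper_force: 64.8
```

```bash
python3 plan.py 594.5,-57,62,100,4; python3 - <<'E'
from h import *
a=ctrl.get_image("scene")[:,:,::-1][150:250,230:380]
cv2.imwrite("pics/g2.png",cv2.resize(a,(600,400),interpolation=cv2.INTER_CUBIC))
E
```

```text
t8.95 [595.7 -56.3  83.5] yaw100.2 w58.3 F65 f [ 0.7  0.7 -1.7] q [ 0.26  0.77 -0.34  1.78  0.38  0.66 -0.12]
594.5,-57,62,100,4 per row m [-0.0001 -0.0003  0.0054] turn deg [-0.1 -0.   0.2]
```

View pics/g2.png

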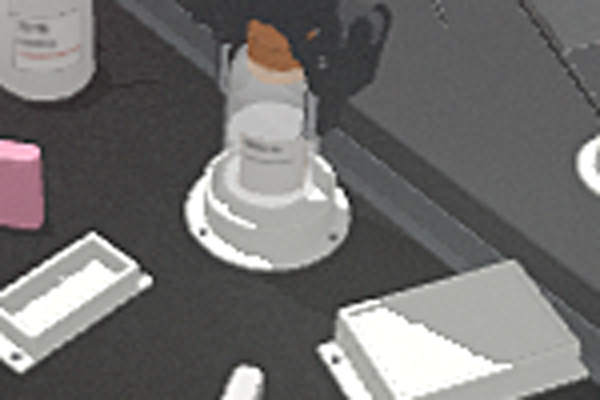

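The bottle (270,160) is centred over the wide cup opening (around 270,185). I lower it the last 24 mm.

Emit:
carry_out:
  deltas: [0,0,0,0,0,0.006,1,0,0,0,0,0,0.006,1,0,0,0,0,0,0.006,1,0,0,0,0,0,0.003,1,0,0,0,0,0,0.003,1,0,0,0,0,0,0,1,0,0,0,0,0,0,1]

```text
clock: 9.88
eef_pos: [596.5, -56.6, 60.5]
tool_rot: [3.141, 0.0, 1.749]
force: [-0.2, 0.0, -2.3]
width: 57.9
gripper_force: 64.8
```

Emit:
carry_out:
  deltas: [0,0,0,0,0,0.0012,1,0,0,0,0,0,0,1]

```text
clock: 10.12
eef_pos: [596.6, -56.6, 59.3]
tool_rot: [3.141, 0.0, 1.749]
force: [0.0, 0.2, -1.7]
width: 57.9
gripper_force: 65.0
```

Emit:
carry_out:
  deltas: [0,0,0,0,0,0.001,1,0,0,0,0,0,0,1]

```text
clock: 10.38
eef_pos: [596.6, -56.6, 59.2]
tool_rot: [3.141, 0.001, 1.749]
force: [-1.9, 0.5, 5.8]
width: 58.1
gripper_force: 65.6
```

Contact felt at the floor. I release and rise.

Emit:
carry_out:
  deltas: [0,0,0,0,0,0,-1,0,0,0,0,0,0,-1,0,0,0,0,0,0,-1,0,0,0,0,0,0,-1,0,0,0,0,0,-0.015,-1,0,0,0,0,0,-0.03,-1,0,0,0,0,0,-0.03,-1,0,0,0,0,0,-0.03,-1,0,0,0,0,0,-0.02,-1,0,0,0,0,0,0,-1]

```text
clock: 11.62
eef_pos: [597.7, -56.6, 185.6]
tool_rot: [3.137, 0.001, 1.749]
force: [-0.4, -0.3, 0.4]
width: 85.7
gripper_force: 0.0
```

```bash
python3 plan.py 612.8,234.8,150,100,6 612.8,234.8,21,100,5
```

```text
t11.62 [597.7 -56.6 185.6] yaw100.2 w85.7 F0 f [-0.4 -0.3  0.4] q [ 0.3   0.63 -0.4   1.71  0.31  0.86 -0.06]
612.8,234.8,150,100,6 per row m [0.0474 0.0111 0.0059] turn deg [0.3 0.1 0.2]
612.8,234.8,21,100,5 per row m [ 0.     -0.      0.0258] turn deg [0. 0. 0.]
```

Emit:
carry_out:
  deltas: [0,0,0,0.0475,0.011,0,-1,0,0,0,0.0475,0.011,0,-1,0,0,0,0.0475,0.011,0.009,-1,0,0,0,0.0475,0.011,0.009,-1,0,0,0,0.0475,0.011,0.009,-1,0,0,0,0.0475,0.011,0.009,-1,0,0,0,0,0,0,-1,0,0,0,0,0,0,-1]

```text
clock: 12.62
eef_pos: [610.2, 234.7, 146.2]
tool_rot: [-3.14, 0.001, 1.749]
force: [0.9, -1.2, -0.4]
width: 85.4
gripper_force: 0.0
```

```bash
python3 plan.py 612.8,234.8,100,100,1 612.8,234.8,21,100,5;python3 - <<'E'
from h import *
a=ctrl.get_image("scene")[:,:,::-1][130:230,230:380]
b=ctrl.get_image("scene")[:,:,::-1][190:290,130:280]
cv2.imwrite("pics/g3.png",np.hstack([cv2.resize(i,(390,260),interpolation=cv2.INTER_CUBIC) for i in(a,b)]))
E
```

```text
t12.62 [610.2 234.7 146.2] yaw100.2 w85.4 F0 f [ 0.9 -1.2 -0.4] q [-0.2   0.75 -0.36  1.58  0.32  0.88 -0.5 ]
612.8,234.8,100,100,1 per row m [-0.0003  0.0026  0.0462] turn deg [-0.1  0.1  0.2]
612.8,234.8,21,100,5 per row m [ 0.     -0.      0.0158] turn deg [0. 0. 0.]
```

View pics/g3.png

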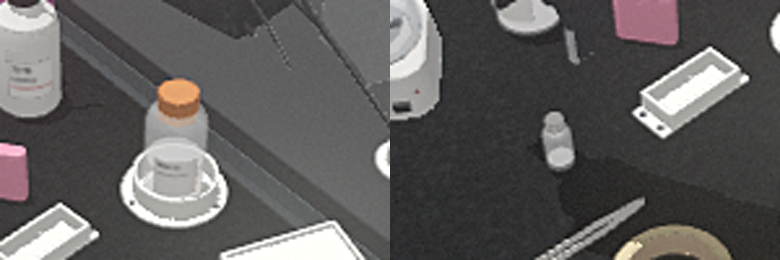

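The bottle is upright and seated in the wide cup (178,150), and the vial (557,140) is untouched. I go down to the vial.

Emit:
carry_out:
  deltas: [0,0,0,0,0.0025,0.035,-1,0,0,0,0,0,0.035,-1,0,0,0,0,0,0.02,-1,0,0,0,0,0,0.02,-1,0,0,0,0,0,0.01,-1,0,0,0,0,0,0.005,-1,0,0,0,0,0,0,-1,0,0,0,0,0,0,-1]

```text
clock: 13.72
eef_pos: [613.7, 236.3, 22.9]
tool_rot: [3.14, -0.0, 1.749]
force: [1.3, 0.0, 0.4]
width: 85.5
gripper_force: 0.0
```

```bash
python3 plan.py 612.8,234.8,21,100,1
```

```text
t13.72 [613.7 236.3  22.9] yaw100.2 w85.5 F0 f [1.3 0.  0.4] q [-0.24  0.91 -0.3   1.63  0.39  0.66 -0.56]
612.8,234.8,21,100,1 per row m [-0.0013 -0.0012  0.0019] turn deg [ 0.1 -0.   0.2]
```

Emit:
carry_out:
  deltas: [0,0,0,-0.001,-0.001,0.002,-0.5,0,0,0,0,0,0,0,0,0,0,0,0,0,0.2,0,0,0,0,0,0,0.3,0,0,0,0,0,0,0.35,0,0,0,0,0,0,0.4,0,0,0,0,0,0,0.45,0,0,0,0,0,0,0.5,0,0,0,0,0,0,1,0,0,0,0,0,0,1,0,0,0,0,0,0,1]

```text
clock: 15.1
eef_pos: [612.6, 235.0, 20.3]
tool_rot: [3.141, -0.0, 1.749]
force: [-0.3, 0.1, 3.3]
width: 23.3
gripper_force: 58.8
```

```bash
python3 plan.py 612.8,234.8,121,100,4 480,-277,121,100,12
```

```text
t15.10 [612.6 235.   20.3] yaw100.2 w23.3 F59 f [-0.3  0.1  3.3] q [-0.24  0.92 -0.3   1.63  0.39  0.65 -0.56]
612.8,234.8,121,100,4 per row m [-0.      0.0001 -0.0252] turn deg [ 0.  -0.   0.2]
480,-277,121,100,12 per row m [-0.0401 -0.0183 -0.    ] turn deg [0. 0. 0.]
```

Emit:
carry_out:
  deltas: [0,0,0,0,0,-0.01,1,0,0,0,0,0,-0.03,1,0,0,0,0,0,-0.045,1,0,0,0,0,0,-0.045,1,0,0,0,0,0,-0.045,1,0,0,0,-0.02,-0.009,0,1,0,0,0,-0.04,-0.018,0,1,0,0,0,-0.04,-0.018,0,1,0,0,0,-0.04,-0.018,0,1,0,0,0,-0.04,-0.018,0,1,0,0,0,-0.04,-0.018,0,1,0,0,0,-0.04,-0.018,0,1]

```text
clock: 16.6
eef_pos: [541.7, -44.0, 194.5]
tool_rot: [-3.14, 0.0, 1.749]
force: [-0.4, -0.8, -0.2]
width: 23.7
gripper_force: 58.8
```

```bash
python3 plan.py 480,-277,195,100,6; python3 - <<'E'
from h import *
np.set_printoptions(precision=1,suppress=True)
# cable: scene full px (240,80)..(382,181) as seen in s2: (640,0),(668,42)
for t in [(705,310),(712,240),(722,160),(735,60),(740,5)]:
    n,p=px("t2",*t); best=[]
    for z in range(0,300,20):
        X=onz(("t2",*t),z); best.append((z,proj("scene",X).round(0).tolist()))
    print(t,onz(("t2",*t),0)[:2],best[:8])
a=ctrl.get_image("scene")[:,:,::-1][60:260,200:467]
cv2.imwrite("pics/g4.png",cv2.resize(a,(800,600),interpolation=cv2.INTER_CUBIC))
E
```

```text
t16.60 [541.7 -44.  194.5] yaw100.2 w23.7 F59 f [-0.4 -0.8 -0.2] q [ 0.3   0.55 -0.41  1.85  0.29  0.81 -0.08]
480,-277,195,100,6 per row m [-0.0364 -0.017  -0.0001] turn deg [-0.1  0.   0.2]
(705, 310) [ 518.8 -295.1] [(0, [380.0, 183.0]), (20, [381.0, 179.0]), (40, [382.0, 174.0]), (60, [382.0, 170.0]), (80, [383.0, 165.0]), (100, [384.0, 160.0]), (120, [384.0, 155.0]), (140, [385.0, 150.0])]
(712, 240) [ 557.4 -299.9] [(0, [371.0, 175.0]), (20, [372.0, 171.0]), (40, [372.0, 167.0]), (60, [373.0, 162.0]), (80, [374.0, 158.0]), (100, [374.0, 153.0]), (120, [375.0, 148.0]), (140, [376.0, 143.0])]
(722, 160) [ 602.1 -306.6] [(0, [361.0, 166.0]), (20, [362.0, 162.0]), (40, [362.0, 158.0]), (60, [363.0, 154.0]), (80, [364.0, 149.0]), (100, [364.0, 145.0]), (120, [365.0, 140.0]), (140, [366.0, 135.0])]
(735, 60) [ 659.1 -315.3] [(0, [349.0, 155.0]), (20, [350.0, 152.0]), (40, [350.0, 148.0]), (60, [351.0, 143.0]), (80, [352.0, 139.0]), (100, [352.0, 135.0]), (120, [353.0, 130.0]), (140, [354.0, 126.0])]
(740, 5) [ 690.9 -318.9] [(0, [342.0, 150.0]), (20, [343.0, 146.0]), (40, [344.0, 142.0]), (60, [344.0, 138.0]), (80, [345.0, 134.0]), (100, [346.0, 130.0]), (120, [347.0, 125.0]), (140, [347.0, 121.0])]
```

View pics/g4.png

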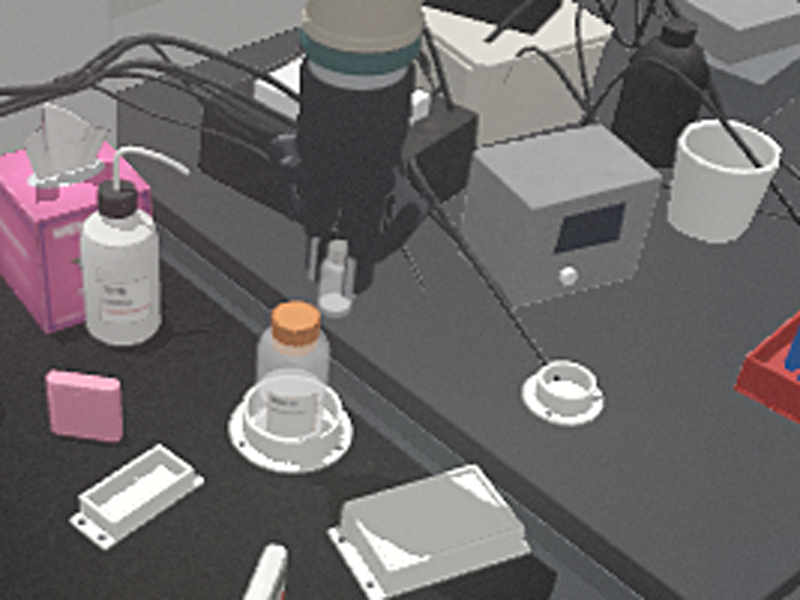

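The vial is held upright (335,280), and the bottle is seated in the wide cup. A cable rises away from the narrow cup (around 545,362). I'll turn 20° and open only partly there to stay clear of it.

Emit:
carry_out:
  deltas: [0,0,0,-0.0365,-0.017,0,1,0,0,0,-0.0365,-0.017,0,1,0,0,0,-0.0365,-0.017,0,1,0,0,0,-0.0365,-0.017,0,1,0,0,0,-0.0365,-0.017,0,1,0,0,0,-0.03,-0.014,0,1,0,0,-10,0,0,0,1,0,0,-10,0,0,0,1,0,0,0,0,0,0,1,0,0,0,0,0,0,1]

```text
clock: 17.9
eef_pos: [483.0, -268.5, 194.8]
tool_rot: [-3.141, -0.001, 2.095]
force: [-0.8, -0.7, 0.5]
width: 23.5
gripper_force: 58.8
```

```bash
python3 plan.py 480,-277,195,120,1 480,-277,45,120,5
```

```text
t17.90 [ 483.  -268.5  194.8] yaw120.0 w23.5 F59 f [-0.8 -0.7  0.5] q [ 0.79  0.58 -0.51  1.82  0.37  0.84  0.62]
480,-277,195,120,1 per row m [-0.0058 -0.0069 -0.0002] turn deg [-0. -0.  0.]
480,-277,45,120,5 per row m [ 0.   -0.    0.03] turn deg [0. 0. 0.]
```

Emit:
carry_out:
  deltas: [0,0,0,-0.006,-0.007,0,1,0,0,0,0,0,0.035,1,0,0,0,0,0,0.035,1,0,0,0,0,0,0.035,1,0,0,0,0,0,0.025,1,0,0,0,0,0,0.012,1,0,0,0,0,0,0,1,0,0,0,0,0,0,1]

```text
clock: 18.9
eef_pos: [481.3, -277.6, 54.1]
tool_rot: [3.141, 0.002, 2.098]
force: [-0.1, 0.3, 0.1]
width: 23.5
gripper_force: 58.8
```

```bash
python3 plan.py 480,-277,25,120,5; python3 - <<'E'
from h import *
a=ctrl.get_image("scene")[:,:,::-1][140:220,340:440]
cv2.imwrite("pics/g5.png",cv2.resize(a,(600,480),interpolation=cv2.INTER_CUBIC))
E
```

```text
t18.90 [ 481.3 -277.6   54.1] yaw120.2 w23.5 F59 f [-0.1  0.3  0.1] q [ 0.72  0.78 -0.38  1.91  0.52  0.55  0.51]
480,-277,25,120,5 per row m [ 0.0002 -0.0002  0.0058] turn deg [0.1 0.1 0.2]
```

View pics/g5.png

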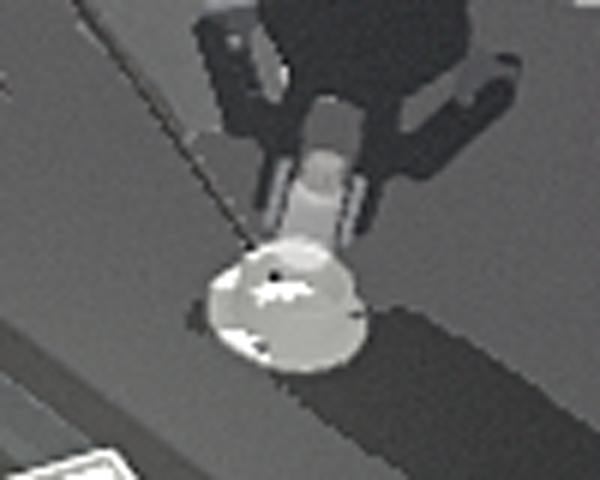

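```bash
python3 - <<'E'
from h import *
for X in [(481.3,-277.6,89.8),(481.3,-277.6,33.8),(480,-277,22),(480,-277,4),(480,-277,0)]:
    print(X,((proj("scene",X)-[340,140])*6).round(0))
E
```

```text
(481.3, -277.6, 89.8) [320. 156.]
(481.3, -277.6, 33.8) [293. 257.]
(480, -277, 22) [289. 280.]
(480, -277, 4) [281. 310.]
(480, -277, 0) [280. 317.]
```

The vial sits over the opening: its top is seen at (323,157) against a predicted (320,156), and the rim centre at (296,282). I lower it.

Emit:
carry_out:
  deltas: [0,0,0,0,0,0.008,1,0,0,0,0,0,0.008,1,0,0,0,0,0,0.006,1,0,0,0,0,0,0.004,1,0,0,0,0,0,0.0015,1,0,0,0,0,0,0,1,0,0,0,0,0,0,1]

```text
clock: 19.82
eef_pos: [480.8, -277.2, 25.8]
tool_rot: [3.141, 0.0, 2.098]
force: [-0.3, -0.3, -0.7]
width: 23.4
gripper_force: 58.8
```

Emit:
carry_out:
  deltas: [0,0,0,0,0,0.0012,1,0,0,0,0,0,0,1]

```text
clock: 20.08
eef_pos: [480.6, -277.2, 24.4]
tool_rot: [3.142, 0.0, 2.098]
force: [-0.2, -0.3, -1.0]
width: 23.7
gripper_force: 58.8
```

Emit:
carry_out:
  deltas: [0,0,0,0,0,0.0006,1,0,0,0,0,0,0,1]

```text
clock: 20.32
eef_pos: [480.6, -277.2, 24.3]
tool_rot: [-3.141, 0.0, 2.098]
force: [-1.1, 0.0, 5.6]
width: 23.3
gripper_force: 59.0
```

Contact. I release partly and go straight up.

Emit:
carry_out:
  deltas: [0,0,0,0,0,0,0.3,0,0,0,0,0,0,0.1,0,0,0,0,0,0,0.05,0,0,0,0,0,0,0.05,0,0,0,0,0,-0.01,0.05,0,0,0,0,0,-0.02,0.05,0,0,0,0,0,-0.03,0.05,0,0,0,0,0,-0.04,0.05,0,0,0,0,0,-0.05,0,0,0,0,0,0,-0.03,-1,0,0,0,0,0,0,-1]

```text
clock: 21.7
eef_pos: [482.1, -277.8, 206.9]
tool_rot: [3.139, 0.005, 2.098]
force: [-0.0, -0.1, -1.0]
width: 77.2
gripper_force: 0.0
```

```bash
python3 plan.py 520,0,200,120,6 449.5,397.5,200,109.5,8 449.5,397.5,100,109.5,1; python3 - <<'E'
from h import *
a=ctrl.get_image("scene")[:,:,::-1][140:220,340:440]; b=ctrl.get_image("top")[:,:,::-1][220:300,360:460]
cv2.imwrite("pics/g6.png",np.hstack([cv2.resize(i,(400,320),interpolation=cv2.INTER_CUBIC) for i in(a,b)]))
E
```

```text
t21.70 [ 482.1 -277.8  206.9] yaw120.2 w77.2 F0 f [-0.  -0.1 -1. ] q [ 0.82  0.57 -0.53  1.81  0.37  0.86  0.65]
520,0,200,120,6 per row m [0.0368 0.0287 0.001 ] turn deg [0.2 0.3 0.2]
449.5,397.5,200,109.5,8 per row m [0.0474 0.0172 0.    ] turn deg [ 0.  -0.  10.5]
449.5,397.5,100,109.5,1 per row m [-0.  -0.   0.1] turn deg [0. 0. 0.]
```

View pics/g6.png

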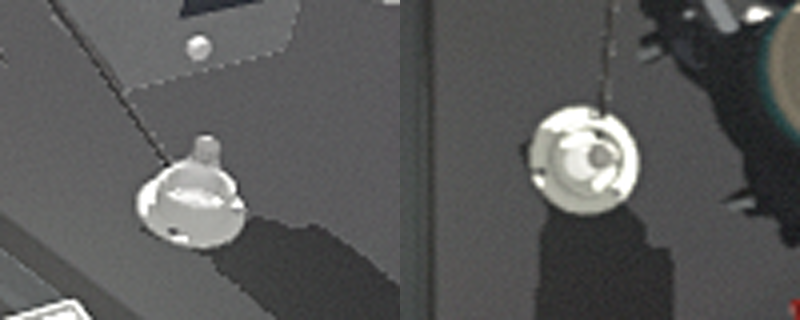

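The vial stands upright in the narrow cup (left 203,165; right 597,155). Now the case.

Emit:
carry_out:
  deltas: [0,0,0,0.037,0.0285,0,-1,0,0,0,0.037,0.0285,0,-1,0,0,0,0.037,0.0285,0,-1,0,0,0,0.037,0.0285,0,-1,0,0,0,0.037,0.0285,0,-1,0,0,0,0.037,0.0285,0,-1,0,0,0,0.0475,0.017,0,-1,0,0,0,0.0475,0.017,0,-1,0,0,0,0.0475,0.017,0,-1,0,0,0,0.0475,0.017,0,-1,0,0,0,0.0475,0.017,0,-1,0,0,0,0.0475,0.017,0,-1]

```text
clock: 23.3
eef_pos: [460.2, 299.1, 202.3]
tool_rot: [-3.139, 0.0, 2.098]
force: [0.3, -0.4, -0.5]
width: 85.3
gripper_force: 0.0
```

Emit:
carry_out:
  deltas: [0,0,0,0.0475,0.017,0,-1,0,0,0,0.04,0.014,0,-1,0,0,10.5,0,0,0,-1,0,0,0,0,0,0,-1,0,0,0,0,0,0,-1]

```text
clock: 23.92
eef_pos: [444.0, 388.4, 202.9]
tool_rot: [-3.14, 0.001, 1.917]
force: [-0.6, -1.3, 0.2]
width: 85.5
gripper_force: 0.0
```

```bash
python3 plan.py 449.5,397.5,100,109.5,1 449.5,397.5,5,109.5,1
```

```text
t23.93 [444.  388.4 202.9] yaw109.8 w85.5 F0 f [-0.6 -1.3  0.2] q [-0.48  0.61 -0.46  1.71  0.33  0.9  -0.72]
449.5,397.5,100,109.5,1 per row m [0.0068 0.0084 0.1029] turn deg [-0.1  0.1  0.3]
449.5,397.5,5,109.5,1 per row m [-0.    -0.     0.095] turn deg [0. 0. 0.]
```

Emit:
carry_out:
  deltas: [0,0,0,0.007,0.0085,0,-1,0,0,0,0,0,0.045,-1,0,0,0,0,0,0.045,-1,0,0,0,0,0,0.045,-1,0,0,0,0,0,0.03,-1,0,0,0,0,0,0.012,-1,0,0,0,0,0,0,-1,0,0,0,0,0,0,-1]

```text
clock: 24.92
eef_pos: [450.6, 399.9, 28.1]
tool_rot: [3.139, -0.001, 1.915]
force: [0.4, 0.5, -0.7]
width: 85.4
gripper_force: 0.0
```

```bash
python3 plan.py 449.5,397.5,5,109.5,1
```

```text
t24.93 [450.6 399.9  28.1] yaw109.7 w85.4 F0 f [ 0.4  0.5 -0.7] q [-0.57  0.86 -0.33  1.79  0.47  0.57 -0.85]
449.5,397.5,5,109.5,1 per row m [-0.0019 -0.0019  0.0231] turn deg [ 0.1 -0.1  0.2]
```

Emit:
carry_out:
  deltas: [0,0,0,-0.002,-0.002,0.014,-1,0,0,0,0,0,0.007,-1,0,0,0,0,0,0.003,-1,0,0,0,0,0,0,-1,0,0,0,0,0,0,-0.3,0,0,0,0,0,0,-0.1,0,0,0,0,0,0,0,0,0,0,0,0,0,0.1,0,0,0,0,0,0,1,0,0,0,0,0,0,1,0,0,0,0,0,0,1]

```text
clock: 26.3
eef_pos: [448.9, 396.8, 3.4]
tool_rot: [3.141, -0.0, 1.915]
force: [-0.4, -0.8, 6.0]
width: 44.4
gripper_force: 62.5
```

```bash
python3 plan.py 449.5,397.5,120,109.5,4 430,-61.5,120,74,10
```

```text
t26.30 [448.9 396.8   3.4] yaw109.7 w44.4 F63 f [-0.4 -0.8  6. ] q [-0.58  0.89 -0.31  1.8   0.49  0.52 -0.86]
449.5,397.5,120,109.5,4 per row m [ 0.0001  0.0002 -0.0291] turn deg [ 0.1 -0.   0.2]
430,-61.5,120,74,10 per row m [-0.0426 -0.0172 -0.    ] turn deg [-0.  -0.  35.5]
```

Emit:
carry_out:
  deltas: [0,0,0,0,0,-0.01,1,0,0,0,0,0,-0.025,1,0,0,0,0,0,-0.04,1,0,0,0,0,0,-0.045,1,0,0,0,-0.02,-0.008,0,1,0,0,0,-0.0425,-0.017,0,1,0,0,0,-0.0425,-0.017,0,1,0,0,0,-0.0425,-0.017,0,1,0,0,0,-0.0425,-0.017,0,1,0,0,0,-0.0425,-0.017,0,1,0,0,0,-0.0425,-0.017,0,1,0,0,0,-0.0425,-0.017,0,1]

```text
clock: 27.8
eef_pos: [435.9, 53.2, 123.1]
tool_rot: [3.141, 0.0, 1.915]
force: [0.0, -0.7, -0.5]
width: 44.7
gripper_force: 61.9
```

Emit:
carry_out:
  deltas: [0,0,0,-0.0425,-0.017,0,1,0,0,0,-0.0425,-0.017,0,1,0,0,0,-0.02,-0.008,0,1,0,0,8.9,0,0,0,1,0,0,8.9,0,0,0,1,0,0,8.9,0,0,0,1,0,0,8.9,0,0,0,1,0,0,0,0,0,0,1,0,0,0,0,0,0,1]

```text
clock: 28.92
eef_pos: [432.0, -58.2, 123.0]
tool_rot: [3.141, -0.0, 1.296]
force: [-0.5, 0.6, -0.4]
width: 44.3
gripper_force: 61.9
```

```bash
python3 plan.py 430,-61.5,120,74,1 430,-61.5,31,74,1
```

```text
t28.93 [432.  -58.2 123. ] yaw74.3 w44.3 F62 f [-0.5  0.6 -0.4] q [ 0.27  0.53 -0.28  2.19  0.33  0.46 -0.54]
430,-61.5,120,74,1 per row m [-0.0037 -0.001   0.003 ] turn deg [ 0.  -0.   0.3]
430,-61.5,31,74,1 per row m [ 0.    -0.     0.089] turn deg [0. 0. 0.]
```

Emit:
carry_out:
  deltas: [0,0,0.3,-0.0035,-0.001,0,1,0,0,0,0,0,0.03,1,0,0,0,0,0,0.03,1,0,0,0,0,0,0.015,1,0,0,0,0,0,0.008,1,0,0,0,0,0,0,1,0,0,0,0,0,0,1]

```text
clock: 29.8
eef_pos: [430.2, -61.6, 40.1]
tool_rot: [3.141, -0.0, 1.288]
force: [-0.7, -0.3, -0.4]
width: 44.3
gripper_force: 61.9
```

```bash
python3 plan.py 430,-61.5,30,74,1; python3 - <<'E'
from h import *
a=ctrl.get_image("scene")[:,:,::-1][180:270,260:400]
cv2.imwrite("pics/g7.png",cv2.resize(a,(700,450),interpolation=cv2.INTER_CUBIC))
E
```

```text
t29.80 [430.2 -61.6  40.1] yaw73.8 w44.3 F62 f [-0.7 -0.3 -0.4] q [ 0.2   0.7  -0.18  2.24  0.53  0.23 -0.74]
430,-61.5,30,74,1 per row m [ 0.0001 -0.0002  0.0101] turn deg [ 0.  -0.  -0.2]
```

View pics/g7.png

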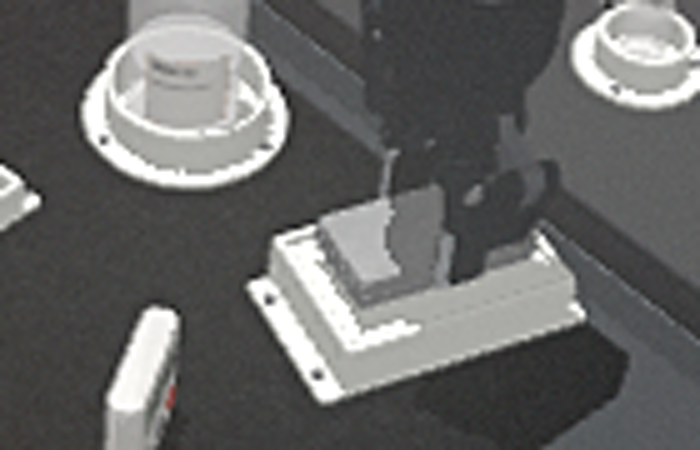

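The case hangs level just over the tray opening (around 430,240) and is well aligned. Joint 6 is close to its lower limit, so I check it precisely.

```bash
python3 - <<'E'
from h import *
s=ctrl.read_state(); print(np.array(s["qpos"]).round(4))
for X in [(430.2,-61.6,55),(430,-61.5,31)]: print(((proj("scene",X)-[260,180])*5).round(0))
# where should case-top corners be if centred at TCP, yaw 73.8 / tray rim corners at 31
import math
def rect(c,hx,hy,yaw,z):
    a=math.radians(yaw); ex=np.array([math.sin(a),-math.cos(a)]); ey=np.array([math.cos(a),math.sin(a)])
    return [((proj("scene",np.r_[np.array(c)+i*hx*ex+j*hy*ey,z])-[260,180])*5).round(0).tolist() for i,j in((1,1),(1,-1),(-1,-1),(-1,1))]
print("case",rect((430.2,-61.6),23,46,73.8,54.7)); print("rim out",rect((430,-61.5),39,60,74,31))
E
```

```text
[ 0.2035  0.7007 -0.1828  2.2447  0.528   0.2348 -0.7354]
[426. 220.]
[419. 256.]
case [[314.0, 213.0], [488.0, 163.0], [537.0, 228.0], [360.0, 281.0]]
rim out [[268.0, 234.0], [489.0, 169.0], [573.0, 278.0], [343.0, 350.0]]
```

Emit:
carry_out:
  deltas: [0,0,0,0,0.004,0,1,0,0,0,0,0,0.003,1,0,0,0,0,0,0,1,0,0,0,0,0,0,1]

```text
clock: 30.35
eef_pos: [433.8, -62.5, 36.8]
tool_rot: [-3.141, -0.0, 1.288]
force: [0.0, -0.8, -0.6]
width: 44.1
gripper_force: 61.9
```

```bash
python3 plan.py; python3 -c "
from cell import ctrl;print(ctrl.read_state()['qpos'].round(4))"
```

```text
t30.35 [433.8 -62.5  36.8] yaw73.8 w44.1 F62 f [ 0.  -0.8 -0.6] q [ 0.21  0.71 -0.2   2.24  0.56  0.24 -0.77]
[ 0.2146  0.711  -0.1973  2.2354  0.5644  0.2414 -0.7693]
```

Emit:
carry_out:
  deltas: [0,0,0,0,0,0.003,1,0,0,0,0,0,0.002,1,0,0,0,0,0,0.001,1,0,0,0,0,0,0,1,0,0,0,0,0,0,1]

```text
clock: 30.98
eef_pos: [433.9, -62.5, 30.9]
tool_rot: [3.142, 0.0, 1.288]
force: [0.3, 0.8, -0.5]
width: 44.5
gripper_force: 61.9
```

```bash
python3 plan.py 430,-61.5,30,74,1; python3 -c "
from cell import ctrl;print(ctrl.read_state()['qpos'].round(4))"
```

```text
t30.98 [433.9 -62.5  30.9] yaw73.8 w44.5 F62 f [ 0.3  0.8 -0.5] q [ 0.23  0.73 -0.22  2.24  0.65  0.24 -0.86]
430,-61.5,30,74,1 per row m [-0.0001 -0.004   0.0009] turn deg [ 0.   0.  -0.2]
[ 0.2284  0.7258 -0.2178  2.2366  0.652   0.2387 -0.8563]
```

Emit:
carry_out:
  deltas: [0,0,0,0,0,0.0012,1,0,0,0,0,0,0,1,0,0,0,0,0,0.0006,1,0,0,0,0,0,0,1]

```text
clock: 31.48
eef_pos: [433.9, -62.5, 29.4]
tool_rot: [3.141, 0.0, 1.288]
force: [-0.9, 0.3, 4.3]
width: 44.4
gripper_force: 62.5
```

Emit:
carry_out:
  deltas: [0,0,0,0,0,0,-0.3,0,0,0,0,0,0,-0.6,0,0,0,0,0,0,-0.6,0,0,0,0,0,0,-0.6,0,0,0,0,0,-0.01,-0.6,0,0,0,0,0,-0.02,-0.6,0,0,0,0,0,-0.03,-0.6,0,0,0,0,0,-0.04,-0.6,0,0,0,0,0,-0.02,-0.6,0,0,0,0,0,0,-0.6]

```text
clock: 32.72
eef_pos: [434.8, -62.8, 150.8]
tool_rot: [3.138, -0.0, 1.288]
force: [-0.1, 0.3, 0.3]
width: 68.1
gripper_force: 0.0
```

```bash
python3 plan.py 445,98.8,150,74,4 445,98.8,150,124.5,5 445,98.8,22,124.5,1; python3 - <<'E'
from h import *
im=ctrl.get_image("scene")[:,:,::-1]; cv2.imwrite("pics/after_case.png",im); cv2.imwrite("pics/after_case_top.png",ctrl.get_image("top")[:,:,::-1])
# case is grey between white walls: mean colour along the tray, and dark blob outline
t=im[180:270,260:400]; m=((t.max(2)<150)&(t.min(2)>85)).astype("u1")
n,l,st,c=cv2.connectedComponentsWithStats(m); i=1+st[1:,4].argmax(); print(st[i]*5,c[i]*5)
E
```

```text
t32.73 [434.8 -62.8 150.8] yaw73.8 w68.1 F0 f [-0.1  0.3  0.3] q [ 0.45  0.51 -0.53  2.16  0.47  0.58 -0.7 ]
445,98.8,150,74,4 per row m [ 0.0395 -0.0089  0.0002] turn deg [ 0.2 -0.  -0.2]
445,98.8,150,124.5,5 per row m [-0.  0.  0.] turn deg [  0.    0.  -50.5]
445,98.8,22,124.5,1 per row m [-0.    -0.     0.128] turn deg [0. 0. 0.]
[ 320    0  380  285 7235] [554.32619212 120.07256393]
```

Emit:
carry_out:
  deltas: [0,0,0,0.0395,-0.009,0,-1,0,0,0,0.0395,-0.009,0,-1,0,0,0,0.0395,-0.009,0,-1,0,0,0,0.0395,-0.009,0,-1,0,0,-10.1,0,0,0,-1,0,0,-10.1,0,0,0,-1,0,0,-10.1,0,0,0,-1,0,0,-10.1,0,0,0,-1,0,0,-10.1,0,0,0,-1,0,0,0,0,0,0,-1,0,0,0,0,0,0,-1]

```text
clock: 34.2
eef_pos: [442.9, 99.1, 148.5]
tool_rot: [-3.14, -0.001, 2.167]
force: [-0.9, -0.5, 1.6]
width: 85.0
gripper_force: 0.0
```

```bash
python3 plan.py 445,98.8,90,124.5,1 445,98.8,22,124.5,1; python3 - <<'E'
import cv2,numpy as np
from h import *
im=cv2.imread("pics/top0.png")[250:285,248:280]; k=8
g=cv2.resize(im,None,fx=k,fy=k,interpolation=cv2.INTER_CUBIC).min(2)
cs,_=cv2.findContours((g>170).astype("u1"),cv2.RETR_EXTERNAL,cv2.CHAIN_APPROX_NONE); c=max(cs,key=cv2.contourArea)
b=cv2.boxPoints(cv2.minAreaRect(c)); CR["x"]=("top",248,250,k)
print(np.array([onz(("x",*p),60)[:2] for p in b]).round(1), np.mean([onz(("x",*p),60)[:2] for p in b],0))
E
```

```text
t34.20 [442.9  99.1 148.5] yaw124.2 w85.0 F0 f [-0.9 -0.5  1.6] q [ 0.24  0.59 -0.75  2.12  0.64  0.68 -0.36]
445,98.8,90,124.5,1 per row m [-0.0015  0.0016  0.0585] turn deg [-0.1 -0.  -0.3]
445,98.8,22,124.5,1 per row m [-0.    -0.     0.068] turn deg [0. 0. 0.]
[[434.7 129.6]
 [469.   77.2]
 [454.8  67.9]
 [420.7 120.2]] [444.80151526  98.71776502]
```

Emit:
carry_out:
  deltas: [0,0,1,-0.0015,0.0015,0,-1,0,0,0,0,0,0.04,-1,0,0,0,0,0,0.04,-1,0,0,0,0,0,0.03,-1,0,0,0,0,0,0.012,-1,0,0,0,0,0,0.004,-1,0,0,0,0,0,0,-1,0,0,0,0,0,0,-1]

```text
clock: 35.2
eef_pos: [446.1, 98.9, 23.9]
tool_rot: [3.14, 0.001, 2.152]
force: [-0.9, 0.8, -0.7]
width: 85.1
gripper_force: 0.0
```

```bash
python3 plan.py 444.8,98.7,22,123.2,1
```

```text
t35.20 [446.1  98.9  23.9] yaw123.3 w85.1 F0 f [-0.9  0.8 -0.7] q [ 0.02  0.78 -0.45  2.19  0.97  0.38 -0.66]
444.8,98.7,22,123.2,1 per row m [ 0.0005 -0.0013  0.0019] turn deg [0.1 0.  0.1]
```

Emit:
carry_out:
  deltas: [0,0,0,0.0005,-0.001,0.002,-0.5,0,0,0,0,0,0,0.2,0,0,0,0,0,0,0.4,0,0,0,0,0,0,0.45,0,0,0,0,0,0,0.5,0,0,0,0,0,0,0.55,0,0,0,0,0,0,0.6,0,0,0,0,0,0,0.65,0,0,0,0,0,0,0.7,0,0,0,0,0,0,1,0,0,0,0,0,0,1,0,0,0,0,0,0,1]

```text
clock: 36.7
eef_pos: [444.4, 98.8, 21.1]
tool_rot: [3.141, 0.0, 2.152]
force: [-0.2, -0.8, 2.9]
width: 15.2
gripper_force: 58.6
```

```bash
python3 plan.py 444.8,98.7,130,123.2,4 608.3,95,130,96,5
```

```text
t36.70 [444.4  98.8  21.1] yaw123.3 w15.2 F59 f [-0.2 -0.8  2.9] q [ 0.02  0.78 -0.44  2.19  0.98  0.37 -0.67]
444.8,98.7,130,123.2,4 per row m [-0.0001  0.0001 -0.0272] turn deg [0.  0.  0.1]
608.3,95,130,96,5 per row m [-0.0185  0.027   0.    ] turn deg [ 0.  -0.  27.2]
```

Emit:
carry_out:
  deltas: [0,0,0,0,0,-0.01,1,0,0,0,0,0,-0.025,1,0,0,0,0,0,-0.035,1,0,0,0,0,0,-0.04,1,0,0,0,-0.0185,0.027,0,1,0,0,0,-0.0185,0.027,0,1,0,0,0,-0.0185,0.027,0,1,0,0,0,-0.0185,0.027,0,1,0,0,0,-0.0185,0.027,0,1,0,0,9,0,0,0,1,0,0,9,0,0,0,1,0,0,9,0,0,0,1]

```text
clock: 38.2
eef_pos: [607.4, 95.5, 131.2]
tool_rot: [-3.14, -0.001, 1.676]
force: [0.3, 0.1, -0.8]
width: 15.6
gripper_force: 58.5
```

```bash
python3 - <<'E'
from h import *
im=cv2.imread("pics/top0.png")[192:225,242:294]; k=8
g=cv2.resize(im,None,fx=k,fy=k,interpolation=cv2.INTER_CUBIC).min(2)
cs,_=cv2.findContours((g>130).astype("u1"),cv2.RETR_EXTERNAL,cv2.CHAIN_APPROX_NONE); c=max(cs,key=cv2.contourArea)
b=cv2.boxPoints(cv2.minAreaRect(c)); CR["x"]=("top",242,192,k)
q=np.array([onz(("x",*p),8)[:2] for p in b]); print(q.round(1), q.mean(0))
E
python3 plan.py 608.3,95,130,96,1
```

```text
[[628.1 157. ]
 [641.3  43.9]
 [591.   38.6]
 [578.  150.6]] [609.61609651  97.51192166]
t38.20 [607.4  95.5 131.2] yaw96.0 w15.6 F58 f [ 0.3  0.1 -0.8] q [ 0.16  0.77 -0.6   1.7   0.55  0.85 -0.58]
608.3,95,130,96,1 per row m [-0.0006  0.0008  0.0012] turn deg [-0.1 -0.   0. ]
```

Emit:
carry_out:
  deltas: [0,0,-0.5,0,0.001,0,1,0,0,0,0,0,0.03,1,0,0,0,0,0,0.03,1,0,0,0,0,0,0.012,1,0,0,0,0,0,0.006,1,0,0,0,0,0,0,1,0,0,0,0,0,0,1]

```text
clock: 39.08
eef_pos: [609.6, 95.9, 54.0]
tool_rot: [3.14, -0.0, 1.69]
force: [0.5, -0.2, 0.3]
width: 15.4
gripper_force: 58.5
```

```bash
python3 plan.py 609,96,25,96.5,1; python3 - <<'E'
from h import *
import math
im=ctrl.get_image("scene")[:,:,::-1][190:255,210:290]
cv2.imwrite("pics/g8.png",cv2.resize(im,(720,585),interpolation=cv2.INTER_CUBIC))
f=lambda X:((proj("scene",X)-[210,190])*9).round(0)
a=math.radians(96.5); ey=np.array([math.cos(a),math.sin(a)])
s=ctrl.read_state()["eef_pos"]; zb=s[2]-21.1
for j in(-31,31): print("timer end base/top",f(np.r_[s[:2]+j*ey,zb]),f(np.r_[s[:2]+j*ey,zb+60]))
ex=np.array([ey[1],-ey[0]])
for i,j in((1,1),(1,-1),(-1,-1),(-1,1)): print("slot inner rim",f(np.r_[np.array([609,96])+i*17*ex+j*40*ey,22]))
E
```

```text
t39.08 [609.6  95.9  54. ] yaw96.8 w15.4 F59 f [ 0.5 -0.2  0.3] q [ 0.12  0.87 -0.54  1.74  0.64  0.72 -0.64]
609,96,25,96.5,1 per row m [ 0.0001 -0.0007  0.029 ] turn deg [ 0.1 -0.   0.3]
timer end base/top [397. 182.] [392.  16.]
timer end base/top [224. 295.] [212. 129.]
slot inner rim [159. 309.]
slot inner rim [380. 166.]
slot inner rim [465. 228.]
slot inner rim [243. 376.]
```

View pics/g8.png

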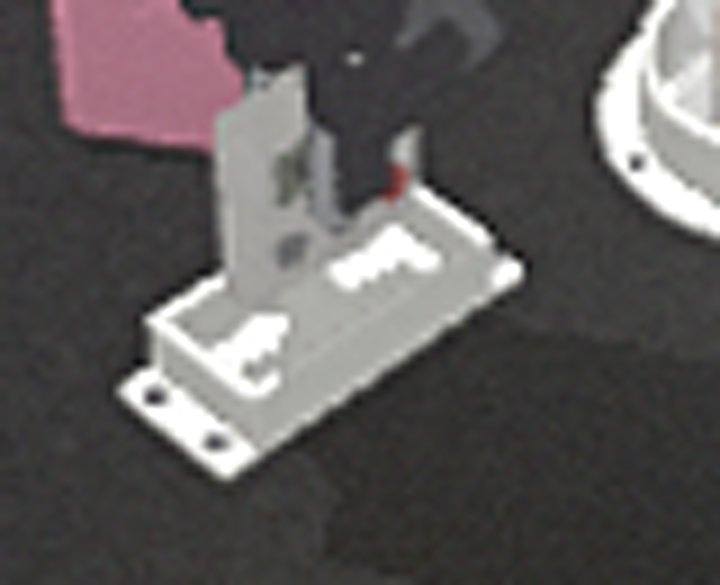

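The timer (base end near 240,305) is aligned within the slot rim (148,320)–(495,245). I lower it.

Emit:
carry_out:
  deltas: [0,0,0,0,-0.0005,0.009,1,0,0,0,0,0,0.008,1,0,0,0,0,0,0.006,1,0,0,0,0,0,0.003,1,0,0,0,0,0,0.001,1,0,0,0,0,0,0,1,0,0,0,0,0,0,1]

```text
clock: 40.0
eef_pos: [608.6, 95.7, 26.3]
tool_rot: [3.141, -0.0, 1.69]
force: [-1.5, -0.3, 0.5]
width: 15.2
gripper_force: 58.5
```

Emit:
carry_out:
  deltas: [0,0,0,0,0,0.001,1,0,0,0,0,0,0,1]

```text
clock: 40.25
eef_pos: [608.7, 95.7, 25.2]
tool_rot: [3.141, -0.0, 1.69]
force: [0.6, -0.7, 0.7]
width: 15.5
gripper_force: 58.7
```

Emit:
carry_out:
  deltas: [0,0,0,0,0,0.0006,1,0,0,0,0,0,0,1]

```text
clock: 40.5
eef_pos: [608.7, 95.7, 25.2]
tool_rot: [3.141, 0.0, 1.69]
force: [-0.8, -1.2, 5.5]
width: 15.1
gripper_force: 59.6
```

Seated with contact force. I release partly and rise straight up.

Emit:
carry_out:
  deltas: [0,0,0,0,0,0,0.5,0,0,0,0,0,0,0.3,0,0,0,0,0,0,0.2,0,0,0,0,0,0,0.2,0,0,0,0,0,0,0.2,0,0,0,0,0,-0.01,0.2,0,0,0,0,0,-0.02,0.2,0,0,0,0,0,-0.03,0.2,0,0,0,0,0,-0.045,0.2,0,0,0,0,0,-0.045,0.2,0,0,0,0,0,-0.04,0.2,0,0,0,0,0,0,0.2]

```text
clock: 42.0
eef_pos: [610.6, 96.8, 219.7]
tool_rot: [3.133, -0.001, 1.69]
force: [0.3, 0.3, -0.4]
width: 34.0
gripper_force: 0.0
```

```bash
python3 plan.py; python3 - <<'E'
from h import *
import math
im=ctrl.get_image("scene"); cv2.imwrite("pics/end.png",im[:,:,::-1]); ti=ctrl.get_image("top"); cv2.imwrite("pics/endtop.png",ti[:,:,::-1])
def rect(c,hx,hy,yaw,z):
    a=math.radians(yaw); ex=np.array([math.sin(a),-math.cos(a)]); ey=np.array([math.cos(a),math.sin(a)])
    return np.array([proj("scene",np.r_[np.array(c)+i*hx*ex+j*hy*ey,z]) for i,j in((1,1),(1,-1),(-1,-1),(-1,1))])
# case: grey region inside the tray against the predicted seated top face (z 44)
hsv=im.astype(int); m=((hsv.max(2)<185)&(hsv.min(2)>60)).astype("u1")
roi=np.zeros_like(m); cv2.fillConvexPoly(roi,np.int32(rect((430,-61.5),37,58,74,31)),1)
g=m*roi; n,l,st,c=cv2.connectedComponentsWithStats(g); i=1+st[1:,4].argmax()
print("case pred",rect((433.9,-62.5),23,46,73.8,44).round(0).tolist(),"centre",proj("scene",(433.9,-62.5,44)).round(0)); 
pts=cv2.findNonZero((l==i).astype("u1")); print("case seen",st[i],c[i].round(1),cv2.boxPoints(cv2.minAreaRect(pts)).round(0).tolist())
# timer: predicted seated top corners z=64
print("timer pred",rect((608.7,95.7),8,31,96.8,64).round(0).tolist())
for v in range(195,250,3): print(v," ".join("%3d"%x for x in im[v,225:275:2].mean(1)))
E
```

```text
t42.00 [610.6  96.8 219.7] yaw96.8 w34.0 F0 f [ 0.3  0.3 -0.4] q [ 0.2   0.67 -0.67  1.62  0.47  1.01 -0.5 ]
case pred [[322.0, 225.0], [356.0, 215.0], [366.0, 228.0], [331.0, 238.0]] centre [344. 226.]
case seen [317 217  49  33 852] [342.2 231.5] [[316.0, 226.0], [360.0, 212.0], [368.0, 236.0], [325.0, 251.0]]
timer pred [[232.0, 212.0], [252.0, 199.0], [256.0, 203.0], [237.0, 215.0]]
195 136 133 137 138 136 135 137 131  49  67  60  65  59  61  60  62  63  58  60  62  58  61  61  58  59
198 134 136 135 135 136 135 136 132  47  52  64  57  60  62  58  58  58  61  61  59  64  57  63  60  60
201 134 134 134 137 133 135 133 133  53  58  61  55  29 195 255  26  56  64  59  61  65  58  65  65  59
204 140 136 135 138 135 135 135 133  47  58  59 153 254 242 244 221  47  57  58  61  65  64  63  60  63
207  60  36  38  37  54  59  71  45  97 160 160 159 159 155 158 158  48  61  58  64  61  61  60  64  62
210  55  56  55  55  54  34 195 254 248 160 158 160 161 107  99 159  54  54  62  57  64  62  63  66  61
213  57  56  57  58  50 249 247 244 213 166 164 101  96  87 103 154 171 255  73  56  6
[... 565 characters left out ...]
 133 157 255 173 161 165 168 180  51  46  45  52  49  49  51  51  48  51  50
234 255  68 255 205 158 163 187 168 162 164 170 184  42  41  47  46  52  48  48  49  49  54  46  51  49
237  42 142 255 255 255 214 162 163 172 111  52  59  46  47  54  50  50  48  50  50  48  50  50  55  48
240  53  53  41 174 228 255 255 105  43  63  57  60  43  45  48  52  48  49  47  48  45  47  53  57  51
243  57  52  56  50  48  95  48  56  54  57  53  55  48  47  47  49  52  53  50  47  50  50  46  46  48
246  55  54  56  51  53  58  60  59  57  54  54  58  56  57  45  46  47  46  45  43  47  44  43  51  47
249  49  54  51  54  56  55  54  53  60  61  58  53  56  54  57  42  50  47  50  52  51  45  48  48  49
```

```bash
python3 - <<'E'
from h import *
im=ctrl.get_image("scene")
for v in range(208,252,3): print(v," ".join("%3d"%x for x in im[v,310:380:2].mean(1)))
E
```

```text
208 165 143 254 173  64  74  68  68  67  69  72  87  98  99  86  84  91  90  94 106  71  72  72  74  65  81 101  96 100 100  97 100  99  98 100
211 190 255 126  58  68  66  67  71  64  71  65  65  68  96 101 100  89  88  89  87  95  92  67  72  71  76  68  81 104  98 101 100 100  99  98
214 135  58  65  69  70  67  71  72  62  68  66  72  66  67  68  92 100  98  86  88  86  84  83  72  89  64  73  67  70  84 104 102 101 100 101
217  64  67  71  64  70  67  69  65  68  68  64  66  71  70  67  69  64  93  79 186 246 182 185 178 175 255  56  72  70  73  68  84 105 101  98
220  67  66  65  71  71  68  76  68  72  66  65  66  56  54 180 249 184 183 180 181 179 182 179 178 180 166 255  55  67  73  72  72  63  82 102
223  70  70  69  70  67  67  56  51  76 177 208 186 181 179 180 178 182 183 183 183 180 180 178 179 176 179 192 255  74  63  67  70  71  73  69
226  67  70  53  69 218 255 203 181 176 177 180 180 180 180 179 181 182 182 180 181 179 179 178 177 179 176 179 170 248  58  91  68  66  68  69
229  64  61 128 255 255 255  83 137 184 179 182 182 183 179 182 184 181 179 181 180 179 180 
[... 359 characters left out ...]
 170 159 174 184 163 105 106 113 118 115 114 116 116 106 103 140 173 193 255 255 254 254 253 255 255 201 175 163 168  82  83
241  53 196 255 255 158 161 160 177 173 169  99 110 109 109 141 174 204 255 255 255 255 254 253 255 219 179 163 166 170 170 169 166 254 105  93
244  50  39 155 168 166 161 162 160 175 171 172 175 174 172 173 171 170 156 169 178 164 164 163 168 168 170 172 169 171 171 171 179 219 129  99
247  54  54  43 188 171 170 160 162 160 174 173 170 164 173 177 171 170 169 170 171 171 168 169 170 171 170 179 194 117  74  53  57  61  62  61
250  52  53  55  43 188 171 170 159 160 160 174 172 169 168 169 170 169 170 171 169 170 174 188 122  77  56  58  64  65  68  58  60  60  61  59
```

```bash
python3 - <<'E'
from h import *
im=ctrl.get_image("scene")
print("    "+" ".join("%3d"%u for u in range(318,370,2)))
for v in range(214,246): print(v," ".join("%3d"%x for x in im[v,318:370:2].mean(1)))
o=cv2.imread("pics/scene0.png")
print("orig, same case on the bench")
for v in range(312,366,2): print(v," ".join("%3d"%x for x in o[v,138:192:2].mean(1)))
E
```

```text
318 320 322 324 326 328 330 332 334 336 338 340 342 344 346 348 350 352 354 356 358 360 362 364 366 368
214  68  69  69  74  70  67  69  65  69  66  69  90  99  98  87  88  87  84  81  70  86  63  73  74  67  84
215  70  69  66  69  66  69  65  72  70  67  67  70 103  96  97  85  85  72 125 255 255  50  69  72  74  69
216  66  68  67  69  63  69  68  67  67  68  65  69  89  98  92  75  89 212 231 189 219 142  68  72  73  73
217  69  75  71  64  67  68  66  62  67  70  70  67  61  91  80 186 247 183 185 178 175 255  54  73  74  69
218  67  68  63  70  64  66  68  69  68  67  66  56  43 130 205 186 188 175 179 182 177 255  41  66  70  72
219  69  69  71  71  66  65  69  72  66  58  51  79 183 210 183 180 180 178 180 180 176 211 185  59  73  73
220  68  68  71  68  69  69  65  65  56  51 182 249 182 181 179 183 179 183 178 178 181 168 255  59  69  74
221  62  68  74  65  62  63  56  49 154 249 184 188 181 181 177 180 180 181 179 175 179 169 236 106  59  72
222  66  69  68  67  59  53  85 203 185 190 179 179 180 181 181 182 180 178 178 179 177 176 192 255  94  63
223  72  68  60  51  74 
[... 4812 characters left out ...]
  41  41  44  45  42  44  47
354  43  41  48 111 131 177 185 183 188 186 185 182 171  97 121  68  27  43  41  47  44  41  45  41  42  45  47
356  49  43  38  34  98 128 157 193 185 187 184 185  96 105  64  44  45  50  53  46  44  41  49  44  49  42  48
358  38  40  42  47  41  66 114 127 183 191 186  97 105  85  25  46  43  44  50  39  43  50  41  45  45  52  47
360  44  39  41  45  39  43  47 105 103 135 103 104 106  18  42  43  47  44  41  42  45  50  44  51  52  42  47
362  43  44  39  41  42  44  42  37  70 117 102 101  25  51  42  41  47  41  44  45  47  45  43  40  41  48  57
364  42  43  43  41  37  43  40  43  41  40  68  27  40  48  37  43  41  42  51  46  47  52  44  45  45  41  45
```

The dark near-left corner of the case looks like the gripper's shadow, because the rim beside it darkens too. I move the arm aside to confirm before handing in.

Emit:
carry_out:
  deltas: [0,0,0,0.04,0,0,0.2,0,0,0,0.04,0,0,0.2,0,0,0,0.04,0,0,0.2,0,0,0,0.04,0,0,0.2,0,0,0,0,0,0,0.2,0,0,0,0,0,0,0.2]

```text
clock: 42.95
eef_pos: [589.1, 253.6, 213.2]
tool_rot: [-3.14, 0.002, 1.69]
force: [-0.4, -0.3, 0.4]
width: 34.2
gripper_force: 0.0
```

```bash
python3 plan.py; python3 - <<'E'
from h import *
im=ctrl.get_image("scene")
print("    "+" ".join("%3d"%u for u in range(318,370,2)))
for v in range(224,246,2): print(v," ".join("%3d"%x for x in im[v,318:370:2].mean(1)))
E
```

```text
t42.95 [589.1 253.6 213.2] yaw96.8 w34.2 F0 f [-0.4 -0.3  0.4] q [-0.08  0.71 -0.65  1.55  0.47  1.05 -0.74]
    318 320 322 324 326 328 330 332 334 336 338 340 342 344 346 348 350 352 354 356 358 360 362 364 366 368
224  64  58  50 155 254 178 183 181 180 181 179 181 180 182 185 179 180 179 177 177 175 177 177 206 165 108
226 217 255 205 182 176 179 179 180 181 180 180 180 184 182 181 180 180 178 177 178 179 178 179 172 249  59
228 161 219  87 170 180 179 179 184 181 180 180 181 186 180 180 180 179 179 179 179 180 177 184 181 212 255
230 249 255 149 106 192 185 185 182 184 183 183 186 179 179 179 180 178 178 182 186 177 165 128  93 255 188
232 255 254 254 107 152 186 181 184 183 184 185 179 181 176 177 178 181 169 129 112 107 118 125 102 255 253
234 173 255 255 204 111 174 185 187 185 180 181 183 185 186 163 150 111 115 123 115 105 111 133 188 255 254
236 167 207 245 255 111 112 193 188 180 187 179 135 133 109 116 114 108 109 121 146 193 255 255 254 254 253
238 170 161 255 254 255 114 143 159 120 116 111 132 114 108 107 141 172 194 255 255 254 254 253 255 255 201
240 166 171 178 255 255 187 128 113 117 114 110 107 139 159 255 187 255 255 254 253 255 255 190 170 163 166
242 207 167 165 211 234 254 109 107 113 134 160 255 255 255 254 254 248 255 254 180 169 166 171 170 169 170
244 253 158 168 161 255 254 253 255 255 255 254 254 254 241 255 244 178 166 166 168 169 170 169 169 171 170
```

It was a shadow: the case's top face now runs straight to its near corner (331,238), as predicted for lying flat on the tray floor. I hand in.

```bash
python3 -c "
from cell import ctrl;print(ctrl.finish_job())"
```

```text
the job is handed in; nothing more can be done
None
```

I stood the bottle, vial, case and timer upright in their matching holders, let go of each, and handed in the job at about 43 s; no verdict was returned.

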